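# Lay out the ink station

## Robot

A 6-joint arm with a two-finger parallel gripper is mounted at the origin on the work surface. World frame = base frame: x ahead of the robot, y to its left, z up, the work surface at z = 0. Lengths are in mm, angles in rad, forces in N, time in s.
With the tool pointing down it reaches from about 275 to 1000 mm from the base axis. Payload 8.4 kg.
Tool frame: the origin (TCP) lies on the mounting face of the last link; the fingertips stand 173 mm ahead of it and the grasp point (between the pads) lies 155 mm ahead of it; z points along the fingers, y is the direction in which the jaws open and shut (so a half turn about z gives the same grasp; the last joint's range is limited). The gripper opens to 85 mm and grips with 20 to 120 N. Pads are 22 mm wide; open, the fingers measure 114 mm over their backs; the gripper's body (76 mm by 85 mm) begins 54 mm behind the grasp point. The pads swing forward as they close: fully open they stand 13 mm farther back than shut.
Start: joints at [-0.002, 0.353, 1.633, -0, 1.155, -0.002], TCP at [625.004, -0, 404.681] pointing down, gripper open.
Joint ranges: [-2.63, 2.63], [-0.92, 2.1], [0.06, 2.66], [-1.3, 4.44], [0, 2.69], [-3.02, 3.02]. Speed limits (rad/s): [2.22, 2.22, 2.79, 3.14, 3.14, 3.14].

## Interface

Orientations are given as [roll, pitch, yaw] about the fixed x, y, z axes, in that order (R = Rz(yaw) Ry(pitch) Rx(roll)).
In Python, from rig import r, grab_frame, spotter gives the robot as it stands.
- The arm moves only by the tool apply_moves, never from a script. Its argument "motion" is text: rows parted by semicolons, each of 5 numbers parted by spaces: the opening, from -1 (shut) to 1 (fully open), then the shift along the tool's x, y, z as a fraction of full scale, then the turn about the tool's z as a fraction of full scale. In form: hand x y z twist; .... A call has 1 to 20 rows; each row is the pose to reach, as a shift and turn from the pose commanded when the call began, along the tool's axes at that moment, turning the shorter way round; what a row does not reach only later rows make up. Full scale, the value 1, is 1 m for a shift and pi rad for a turn. A row lasts 1/12 s, in which the tool goes at most 41.7 mm and 7.16 degrees, less where a joint would pass 70% of its speed; a pose out of reach is approached as far as the arm can. A call with a number of a shift or a turn outside -1 to 1 is refused whole. A call with a gripper value outside its range is refused whole. The fingers move at their own pace and stop on an object; "squeeze" is the grip in N (left out, the last holds). Time passes only in rows, so rows that repeat a pose let the fingers close. It gives the time, the measured TCP pose, the force and the opening at its end, in the units of the state.
- r.sense(): the state, without advancing time (a new reading comes with each control period).
- grab_frame(name): name is "scene" or "side" or "wrist"; returns a dict with "img" (420x560x3 uint8, red, green, blue), "fx", "fy", "cx", "cy" (pixels), "R" (3x3) and "t" (3): a world point X has camera coordinates R X + t. Camera axes: x right, y down, z forward; pixel columns grow to the right and rows downward; lengths in mm; the calibration is good to about 2 mm. A picture is of the moment at which its call begins. There is no depth.
- r.sign_off(): hands the job in, once; it reports no verdict.
Trained networks look in the newest picture that a camera, given by its name, has taken for a name from the list of things; names that differ only in an ending like _2 or _b are one class to them, and where a whole thing is asked for, a point or a joint stands for the part that bears it (a point fixed in the world has none). Each returns a list of dicts, best first, with "conf" (0 to 1); they miss things now and then, are a little off and sometimes report something else, mostly with a low value. They report only what shows in the picture. A call takes as long as a camera call. They do not tell look-alikes from the thing itself.
- spotter.boxes_of(query, camera): "point" ([x, y, z] in mm, in world coordinates, good to about 4 mm: the middle of the surface that is visible of it).
- spotter.place_of(query, camera): "point" ([x, y, z] in mm, in world coordinates, good to about 4 mm: a listed point, or the origin of a listed thing).
The state is a dict: "clock": time; "qpos": joint angles; "qvel": joint speeds; "joint_efforts": joint torques, N m; "eef_pos": TCP position; "tcp_rot": TCP orientation; "contact_force": force on the tool from outside, world axes, zero at the start; "wrist_torque": the same for the moment, N m; "opening": opening from 0.0 (shut) to 1.0 (fully open).
Only numpy, scipy, OpenCV 4.12 (cv2) and the standard library are available. Lean on these libraries where they do the work, as an engineer would, in place of code of your own. Each camera call takes 0.05 s, during which the arm holds its last target.

## Task

Set up the ink station: stand the squat lidded jar on the middle one of the three cork coasters, the tall ink bottle on the coaster between the jar and the ink-cup rack, the cartridge box on the coaster between the jar and the pen rest, and the small steel pot on top of the jar's lid. Centre each one on its place, standing upright the way up it is now, and do not knock over or shift the large white rinse cup.

Things in the scene. Friction and masses are not known exactly. Their poses are not given: they have to be found in the camera images.
- ink_bottle: Loose tall slim black ink bottle with a white collar and pointed white nozzle, standing; the only nozzle bottle among the loose things. 105 mm tall in all; its straight round body is 38 mm across from the foot up to 76 mm. About 0.12 kg. Origin: centre of its underside; z up along the bottle.
- jar: Loose squat round jar, amber glass below and a flat white lid above, 54 mm across and 50 mm tall (the lid is the top 14 mm, fixed on, same diameter). About 0.15 kg. Origin: centre of its underside; z up.
- cartridge_box: Loose small closed cardboard carton with a pale paper label, 44 mm (its x) by 64 mm (its y) by 46 mm tall. About 0.09 kg. Origin: centre of its underside; z up.
- pot: Loose small open steel pot, mouth up, 44 mm across at the rim, 40 mm at the foot, 34 mm tall, wall 3 mm, rigid. About 0.06 kg. It goes on the jar's lid. Origin: centre of its underside; z up.
- rinse_cup: Loose large open white plastic cup, 80 mm tall, 74 mm across the rim, 58 mm at the foot, standing among the things to be moved; it stays where it is. Origin: centre of its underside; z up.
- coaster_a: One of three alike round cork coasters, 90 mm across and 4 mm thick, fixed to the table, in an uneven row from the robot's left to its right, between the ink-cup rack and the pen rest; which of the three is the middle one changes. Origin: centre of its underside, on the table; its top is 4 mm higher.
- coaster_b: One of three alike round cork coasters, 90 mm across and 4 mm thick, fixed to the table, in an uneven row from the robot's left to its right, between the ink-cup rack and the pen rest; which of the three is the middle one changes. Origin: centre of its underside, on the table; its top is 4 mm higher.
- coaster_c: One of three alike round cork coasters, 90 mm across and 4 mm thick, fixed to the table, in an uneven row from the robot's left to its right, between the ink-cup rack and the pen rest; which of the three is the middle one changes. Origin: centre of its underside, on the table; its top is 4 mm higher.
- cup_rack: Fixed bare steel block, 75 mm (its x) by 105 mm (its y) by 28 mm tall, with six 16 mm holes in its top, four of them lined with thin pale-rimmed ink cups that look dark inside and stand 1 mm proud; stands at one end of the coaster row, left or right. Origin: centre of its underside.
- pen_rest: Fixed black stand, base 75 mm (its x) by 105 mm (its y), with a steel pen-shaped machine lying in its two forks, about 66 mm tall in all; stands at the other end of the coaster row. Origin: centre of its underside.
There are look-alikes about, which are no part of the job. What is shaped like the cartridge_box but pink is not meant. What is shaped like the coaster_c but pink is not meant.

How it is judged:
By the outcome, as a careful person would: the job done as asked, in the order asked, and still so for the second after the job is handed in, with the robot touching nothing.
It also fails if it takes over 106 s, if anything falls off the work surface, if the arm or the gripper's body presses on something with over 40 N, if the wrist force passes 120 N, or if a joint passes its speed limit or range.

## Working session

There is one attempt and no reset: what is moved stays moved. The work goes in short steps, Python scripts to look and compute and a tool call to move; the robot and the scene stay as the last step left them, time stands still between calls to the robot, and variables do not carry over. Pictures are saved under pics/ and viewed, and the job is handed in when it is done.

Besides the shell and the picture viewer there is one more tool, called after "Request:" by a JSON object that holds its "op" and its "data", one argument or row to a line. apply_moves: Moves the arm, as the interface text tells. Its arguments: {"type":"object","properties":{"motion":{"type":"string"},"squeeze":{"type":"number"}},"required":["motion"]}

```bash
ls; mkdir -p pics
cat > h.py <<'E'
import numpy as np, cv2
from rig import r, grab_frame, spotter
def save(f,name,crop=None,s=1):
    im=f["img"][:,:,::-1]
    if crop: a,b,c,d=crop; im=im[b:d,a:c]
    if s!=1: im=cv2.resize(im,None,fx=s,fy=s,interpolation=cv2.INTER_CUBIC)
    cv2.imwrite("pics/"+name+".png",im)
def proj(f,X):
    c=np.asarray(f["R"])@np.asarray(X,float)+np.asarray(f["t"]); return np.array([f["fx"]*c[0]/c[2]+f["cx"],f["fy"]*c[1]/c[2]+f["cy"]])
def back(f,u,v,z):
    R=np.asarray(f["R"]);t=np.asarray(f["t"]);C=-R.T@t
    d=R.T@np.array([(u-f["cx"])/f["fx"],(v-f["cy"])/f["fy"],1]); return C+d*(z-C[2])/d[2]
E
python3 - <<'E'
from h import *
for n in ["scene","side","wrist"]:
    f=grab_frame(n); save(f,n+"0"); R=np.array(f["R"]);print(n,-R.T@f["t"],f["fx"])
    for q in ["ink_bottle","jar","cartridge_box","pot","rinse_cup","coaster_a","cup_rack","pen_rest"]:
        o=spotter.place_of(q,n)
        print(q,[(np.round(k["point"]).astype(int).tolist(),round(k["conf"],2),proj(f,k["point"]).astype(int).tolist()) for k in o])
print(r.sense())
E
```

```text
pics
scene [1004.06929748  278.68160091  930.93335074] 402.89885177726325
ink_bottle [([451, -7, 0], 0.7, [280, 192])]
jar [([390, 310, 3], 0.73, [397, 221])]
cartridge_box [([326, -126, 1], 0.64, [265, 145]), ([450, -155, 1], 0.52, [235, 171])]
pot [([605, -326, 1], 0.53, [153, 187]), ([454, 150, 1], 0.51, [331, 215])]
rinse_cup [([394, -288, 0], 0.77, [207, 141])]
coaster_a [([360, 78, 1], 0.78, [322, 180]), ([629, 157, -2], 0.63, [305, 271]), ([667, -168, -3], 0.57, [188, 228]), ([607, -326, 1], 0.45, [153, 188])]
cup_rack [([635, 312, 0], 0.64, [363, 302])]
pen_rest [([604, -324, 0], 0.85, [154, 187])]
side [-301.5038262   864.14013295  802.27383573] 543.1357248617883
ink_bottle [([448, -4, -5], 0.83, [300, 224])]
jar [([390, 306, 2], 0.96, [224, 290]), ([665, -169, -2], 0.27, [284, 171])]
cartridge_box [([449, -154, -2], 0.82, [337, 201]), ([328, -125, -4], 0.67, [366, 223])]
pot [([455, 151, 1], 0.83, [255, 247])]
rinse_cup [([632, 154, -1], 0.63, [207, 218]), ([397, -294, 0], 0.56, [382, 188]), ([604, -324, 1], 0.15, [332, 159])]
coaster_a [([650, -6, 1], 0.97, [247, 192]), ([
[... 637 characters left out ...]
up_rack []
pen_rest []
{'clock': 1.35, 'qpos': array([-2.41737664e-03,  3.53015151e-01,  1.63336440e+00, -2.72574311e-05,
        1.15516698e+00, -2.36400273e-03]), 'qvel': array([ 0.00101402, -0.00085679,  0.0006454 , -0.00121976, -0.00153656,
        0.00012488]), 'joint_efforts': array([ 5.15280390e-04, -6.05178380e+01, -3.42438304e+01,  9.86257919e-05,
        1.07407672e-03, -1.08151772e-05]), 'eef_pos': array([ 6.25025868e+02, -1.51433082e-02,  4.04686755e+02]), 'tcp_rot': array([3.14154659e+00, 2.50462678e-05, 1.57075396e+00]), 'contact_force': array([-0.49208232, -0.05902383,  0.33464887]), 'wrist_torque': array([-0.01484757,  0.00340387,  0.0133367 ]), 'opening': 1.0014234846445447}
```

View pics/scene0.png

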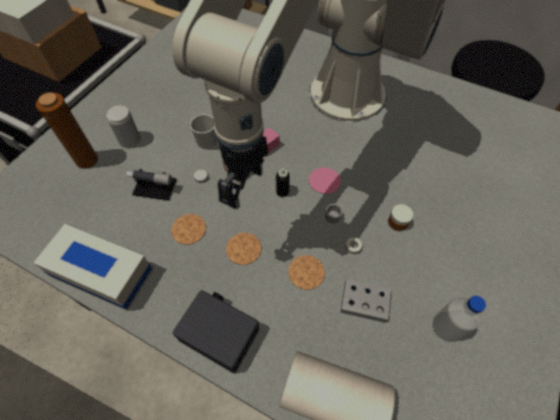

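View pics/side0.png

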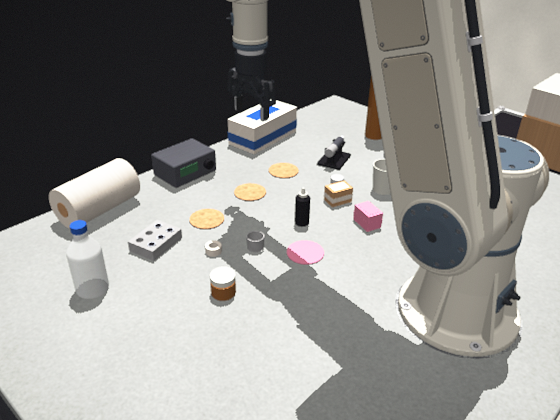

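View pics/wrist0.png

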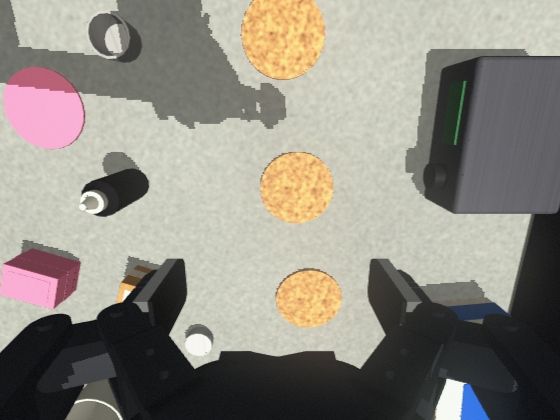

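The scene view shows the cup rack at (366,298), left of the robot, and the pen rest at (154,185), right of it. Cork coasters are at (306,272), (244,248) and (189,229), so the middle one is (244,248). The pink disc at (324,180) and pink box at (270,140) are look-alikes. The bottle is at (283,182), the jar at (401,215) and the pot at (334,213), with the rinse cup at (204,130). Next I'll refine the positions.

Run:
```python
from h import *
for n in ["scene","side","wrist"]:
    f=grab_frame(n); hsv=cv2.cvtColor(f["img"],cv2.COLOR_RGB2HSV)
    m=cv2.inRange(hsv,(8,90,120),(25,255,255)); m=cv2.morphologyEx(m,cv2.MORPH_CLOSE,np.ones((3,3)))
    cs,_=cv2.findContours(m,cv2.RETR_EXTERNAL,cv2.CHAIN_APPROX_NONE)
    for c in cs:
        if cv2.contourArea(c)<400: continue
        P=np.array([back(f,u,v,4)[:2] for u,v in cv2.convexHull(c)[:,0]],np.float32)
        (cx,cy),rad=cv2.minEnclosingCircle(P); print(n,cv2.boundingRect(c),round(cx,1),round(cy,1),round(rad,1))
    if n=="side": save(f,"sidec",(190,160,420,310),3.4)
    if n=="scene": save(f,"scenec",(180,90,430,270),3.2)
```

```text
scene (289, 255, 36, 35) 631.1 158.8 44.7
scene (226, 233, 35, 32) 648.5 -10.4 44.7
scene (171, 214, 35, 31) 668.2 -166.0 45.1
side (190, 209, 34, 20) 628.5 159.0 44.3
wrist (276, 270, 65, 57) 668.9 -167.7 45.4
wrist (260, 152, 73, 71) 649.4 -13.0 44.9
wrist (241, 0, 84, 80) 631.8 156.5 44.9
```

View pics/sidec.png

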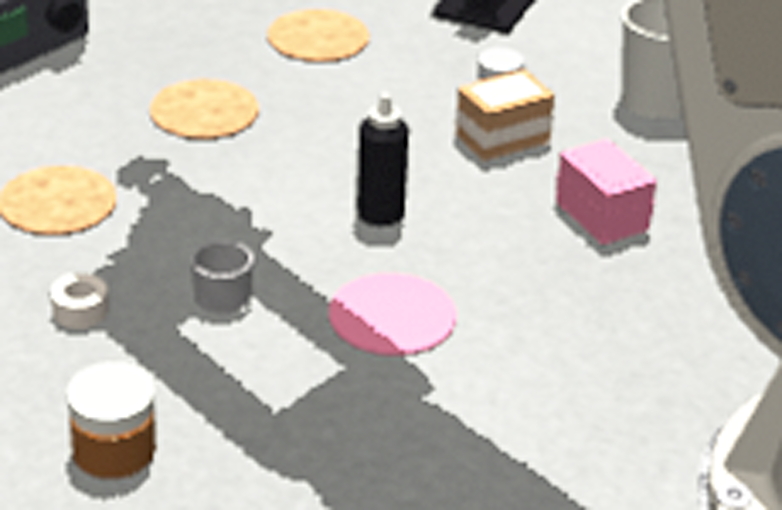

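View pics/scenec.png

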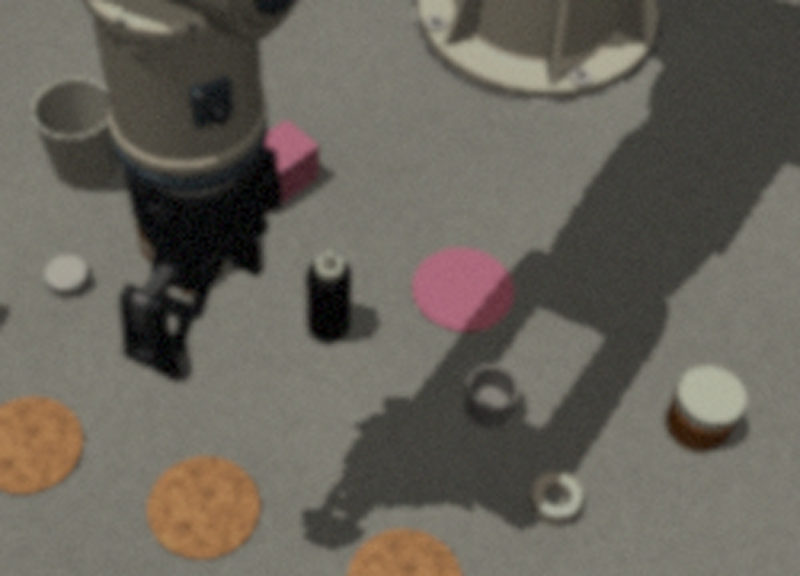

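Run:
```python
from h import *
f=grab_frame("scene");g=grab_frame("side")
S=lambda u,v,z:np.round(back(f,180+u/3.2,90+v/3.2,z)[:2],1)
D=lambda u,v,z:np.round(back(g,190+u/3.4,160+v/3.4,z)[:2],1)
print("jar",S(711,396,50),D(112,392,50)); print("pot",S(492,390,34),D(223,262,34)); print("bot",S(330,260,103),D(385,97,105))
print("box",[D(u,v,46) for u,v in [(458,88),(492,112),(553,97),(518,71)]])
print("tape",S(557,497,15),D(79,290,15))
```

```text
jar [393. 312.] [387.1 310. ]
pot [460.6 153.5] [451.8 153.2]
bot [ 4.525e+02 -4.000e-01] [444.1  -2.8]
box [array([ 475.6, -127.7]), array([ 433.7, -119. ]), array([ 414. , -170.8]), array([ 458.7, -182.6])]
tape [515.1 236. ] [517.5 229.2]
```

Request:
{"op": "apply_moves", "data": {
  "motion": "1 0.31 -0.235 0.1 0;1 0.31 -0.235 0.1 0;1 0.31 -0.235 0.1 0;1 0.31 -0.235 0.1 0;1 0.31 -0.235 0.1 0;1 0.31 -0.235 0.1 0;1 0.31 -0.235 0.1 0;1 0.31 -0.235 0.1 0;1 0.31 -0.235 0.1 0;1 0.31 -0.235 0.1 0;1 0.31 -0.235 0.1 0;1 0.31 -0.235 0.1 0;1 0.31 -0.235 0.1 0",
  "squeeze": 30
}}

```text
clock: 2.68
eef_pos: [390.3, 309.9, 304.9]
tcp_rot: [3.141, 0.0, 1.572]
contact_force: [-0.0, -0.1, 0.1]
opening: 1.001
```

Run:
```python
from h import *
s=r.sense();print(s["clock"],s["eef_pos"],s["tcp_rot"])
f=grab_frame("wrist");save(f,"w1");print([k["point"] for k in spotter.place_of("jar","wrist")])
print(proj(f,[390,310,50]),proj(f,[390,310,0]))
```

```text
2.6833 [390.2850072  309.91955972 304.89666237] [3.14116827e+00 2.65217502e-05 1.57154280e+00]
[[390.1, 309.4, -1.3]]
[276.00442962 213.85032434] [276.0736233  197.51461254]
```

View pics/w1.png

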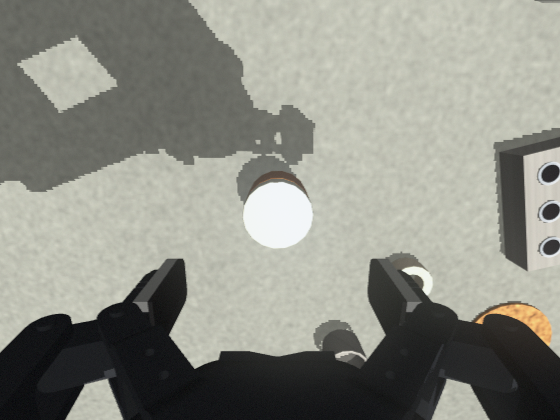

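Request:
{"op": "apply_moves", "data": {
  "motion": "1 0 0.001 0.125 0;1 0 0.001 0.125 0;1 0 0.001 0.125 0;1 0 0.001 0.125 0;1 0 0.001 0.125 0;-1 0 0.001 0.125 0;-1 0 0.001 0.125 0;-1 0 0.001 0.125 0;-1 0 0.001 0.125 0;-1 0 0.001 0.125 0;-1 0 0.001 0.125 0;-1 0 0.001 0.125 0;-1 0 0.001 0.125 0;-1 0 0.001 0.125 0;-1 0 0.001 0.085 0;-1 0 0.001 0.045 0;-1 0 0.001 0.045 0;-1 0 0.001 0.045 0",
  "squeeze": 30
}}

```text
clock: 4.28
eef_pos: [392.0, 310.8, 263.6]
tcp_rot: [3.135, -0.005, 1.571]
contact_force: [-1.5, -0.0, -2.7]
opening: 0.626
```

Run:
```python
from h import *
s=r.sense();print(s["clock"],s["eef_pos"],s["tcp_rot"],s["opening"])
f=grab_frame("wrist");save(f,"w2");
p=s["eef_pos"]
for dz in (115,130): print(proj(f,[p[0],p[1],p[2]-dz]))
print([k["point"] for k in spotter.place_of("jar","wrist")])
```

```text
4.2833 [391.99202303 310.78863148 263.59079334] [ 3.13515726 -0.00507091  1.57078913] 0.6256449799341639
[274.3169058 343.5341618]
[274.3412097  315.57020056]
[[395.6, 309.0, 81.3]]
```

View pics/w2.png

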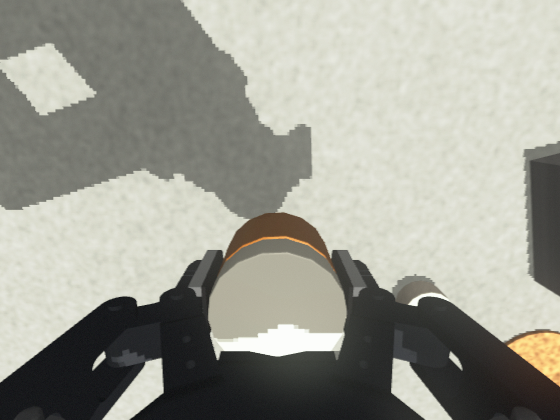

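Request:
{"op": "apply_moves", "data": {
  "motion": "-1 -0.3215 0.258 0 0;-1 -0.3215 0.258 0 0;-1 -0.3215 0.258 0 0;-1 -0.3215 0.258 0 0;-1 -0.3215 0.258 0 0;-1 -0.3215 0.258 0 0;-1 -0.3215 0.258 0 0;-1 -0.3215 0.258 0 0;-1 -0.3215 0.258 0 0;-1 -0.3215 0.258 0 0;-1 -0.3215 0.258 0 0;-1 -0.3215 0.258 0 0;-1 -0.3215 0.258 0.04 0;-1 -0.3215 0.258 0.06 0;-1 -0.3215 0.258 0.06 0;-1 -0.3215 0.258 0.06 0;-1 -0.3215 0.258 0.06 0"
}}

```text
clock: 5.8
eef_pos: [649.0, -10.8, 200.3]
tcp_rot: [3.142, -0.0, 1.572]
contact_force: [-0.1, 0.1, -1.7]
opening: 0.628
```

Run:
```python
from h import *
s=r.sense();print(s["clock"],s["eef_pos"],s["tcp_rot"],s["opening"],s["contact_force"])
f=grab_frame("wrist");save(f,"w3");save(grab_frame("side"),"s3",(170,120,350,260),4)
```

```text
5.8 [648.98922433 -10.77658886 200.32484911] [ 3.14151504e+00 -1.04524119e-04  1.57160948e+00] 0.6279439656482788 [-0.08363666  0.06554394 -1.7236268 ]
```

View pics/s3.png

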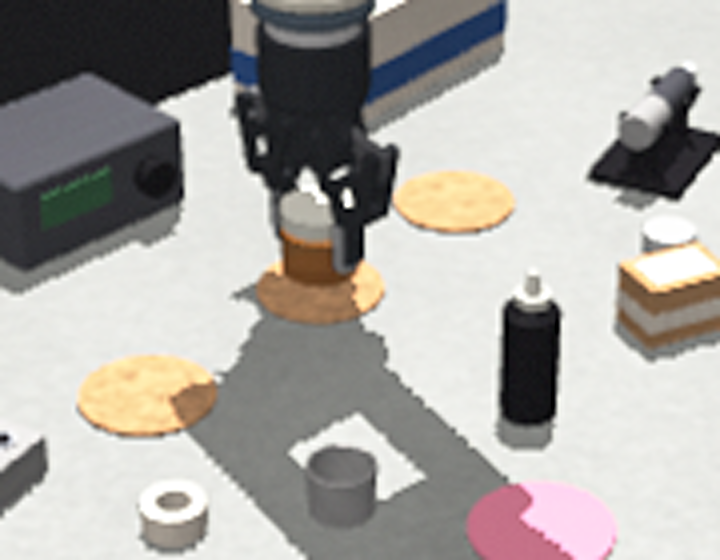

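View pics/w3.png

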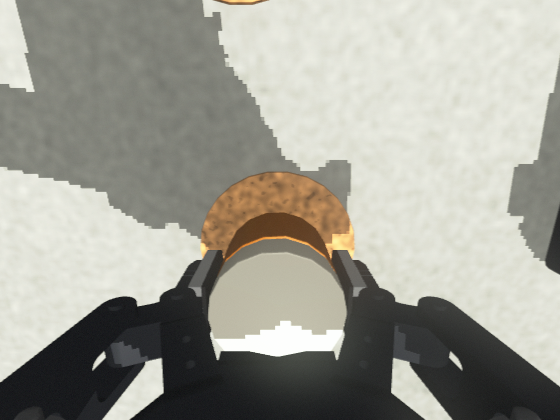

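Request:
{"op": "apply_moves", "data": {
  "motion": "-1 -0.001 0 0.0155 0;-1 -0.001 0 0.0155 0;-1 -0.001 0 0.0155 0;0.6 -0.001 0 0.0155 0;0.6 -0.001 0 0.0155 0;0.6 -0.001 0 0.0155 0;0.6 -0.001 0 0.0155 0;0.6 -0.001 0 0.0155 0;0.6 -0.001 0 -0.02 0;1 -0.001 0 -0.06 0;1 -0.001 0 -0.09 0;1 -0.001 0 -0.1 0;1 -0.001 0 -0.1 0"
}}

```text
clock: 6.98
eef_pos: [650.1, -12.5, 303.1]
tcp_rot: [3.136, 0.0, 1.571]
contact_force: [-0.0, -0.9, 0.2]
opening: 1.0
```

Run:
```python
from h import *
s=r.sense();print(s["clock"],s["eef_pos"],s["tcp_rot"],s["opening"],s["contact_force"])
f=grab_frame("wrist");save(f,"w4");p=[649,-11.5,54]
print(proj(f,[649,-11.5,54]),proj(f,[649,-11.5,4])); print([k["point"] for k in spotter.place_of("jar","wrist")])
```

```text
6.9833 [650.0854417  -12.52652641 303.09479107] [3.13588834e+00 1.17131360e-04 1.57079693e+00] 1.0004801022707728 [-0.02801401 -0.87164745  0.20578381]
[273.14847233 214.89316616] [273.42119877 198.02520388]
[[649.6, -15.3, 5.0]]
```

View pics/w4.png

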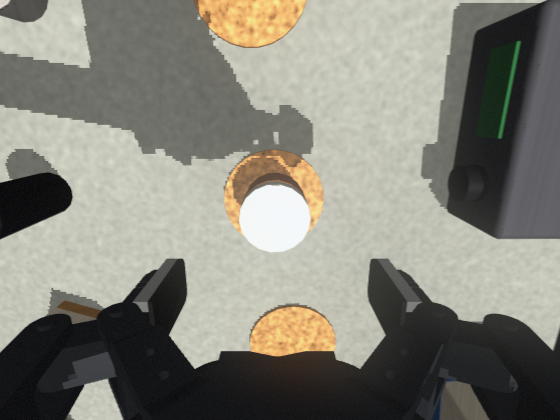

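Request:
{"op": "apply_moves", "data": {
  "motion": "1 0.009 -0.2 -0.01 0;1 0.009 -0.2 -0.01 0;1 0.009 -0.2 -0.01 0;1 0.009 -0.2 -0.01 0;1 0.009 -0.2 -0.01 0;1 0.009 -0.2 -0.01 0;1 0.009 -0.2 -0.01 0;1 0.009 -0.2 -0.01 0"
}}

```text
clock: 7.75
eef_pos: [449.3, -3.5, 308.9]
tcp_rot: [-3.141, 0.0, 1.571]
contact_force: [0.9, 1.1, -0.9]
opening: 0.998
```

Run:
```python
from h import *
s=r.sense();print(s["clock"],s["eef_pos"],s["tcp_rot"],s["opening"],s["contact_force"])
f=grab_frame("wrist");save(f,"w5")
print(proj(f,[449,-3,105]),proj(f,[449,-3,0])); print([k["point"] for k in spotter.place_of("ink_bottle","wrist")])
```

```text
7.75 [449.25242636  -3.49835219 308.85949654] [-3.14081429e+00  8.87662631e-06  1.57087599e+00] 0.9979336032971223 [ 0.87299315  1.05723985 -0.85380875]
[276.35899489 238.49430246] [276.5182404  195.97764126]
[[449.7, -7.0, -0.4]]
```

View pics/w5.png

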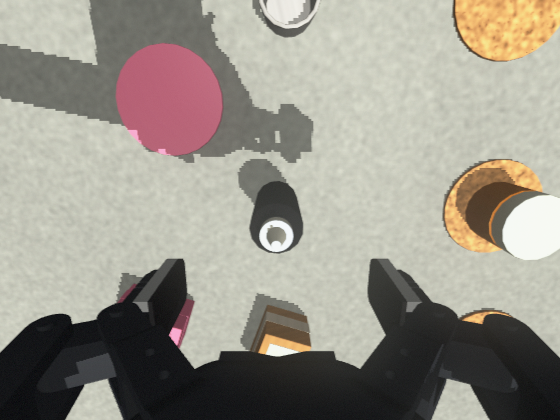

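Request:
{"op": "apply_moves", "data": {
  "motion": "1 -0.002 0 0.03 0;1 -0.002 0 0.095 0;1 -0.002 0 0.095 0;1 -0.002 0 0.095 0;1 -0.002 0 0.095 0;-1 -0.002 0 0.095 0;-1 -0.002 0 0.095 0;-1 -0.002 0 0.095 0;-1 -0.002 0 0.095 0;-1 -0.002 0 0.095 0;-1 -0.002 0 0.095 0;-1 -0.002 0 0.095 0;-1 -0.002 0 0.095 0;-1 -0.002 0 0.095 0;-1 -0.002 0 0.095 0;-1 -0.002 0 0.06 0;-1 -0.002 0 0.02 0;-1 -0.002 0 0.005 0;-1 -0.002 0 0.005 0;-1 -0.002 0 0.005 0"
}}

```text
clock: 9.52
eef_pos: [449.1, -5.5, 305.5]
tcp_rot: [3.139, 0.0, 1.571]
contact_force: [-0.5, -0.8, -2.0]
opening: 0.435
```

Run:
```python
from h import *
s=r.sense();print(s["clock"],s["eef_pos"],s["tcp_rot"],s["opening"],s["contact_force"])
f=grab_frame("wrist");save(f,"w6");g=grab_frame("side");save(g,"s6",(200,120,400,260),4)
p=s["eef_pos"];
for dy in(-4,0,4): print([proj(f,[p[0],p[1]+dy,p[2]-215+z]).round(1).tolist() for z in (0,76,105)])
```

```text
9.5167 [449.10047316  -5.50563809 305.54297131] [3.13889040e+00 5.41115078e-05 1.57082080e+00] 0.43527457684865595 [-0.49656986 -0.83950768 -2.01644906]
[[275.6, 238.5], [275.6, 309.0], [275.5, 363.7]]
[[275.6, 232.7], [275.6, 300.4], [275.5, 353.2]]
[[275.6, 226.8], [275.5, 291.6], [275.5, 342.5]]
```

View pics/w6.png

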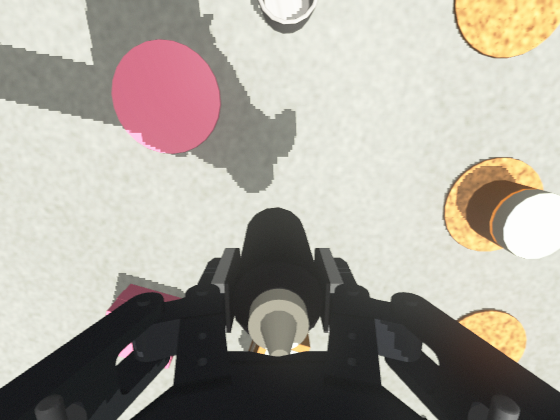

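View pics/s6.png

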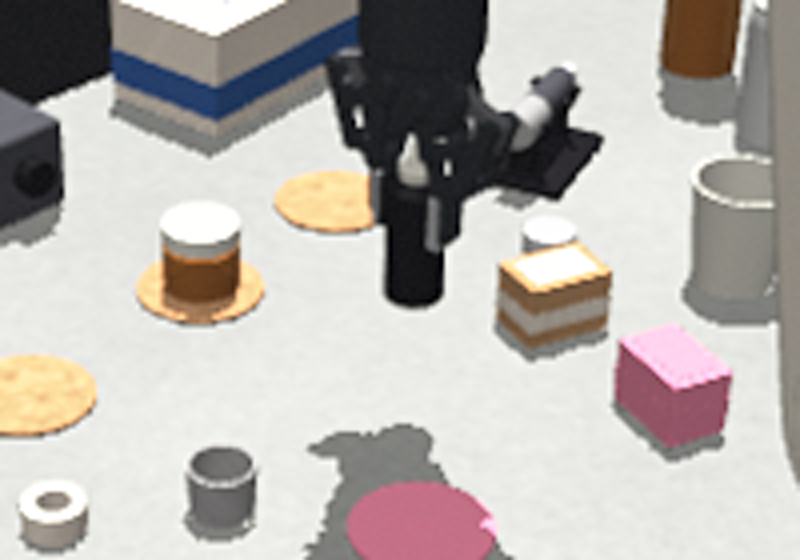

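Request:
{"op": "apply_moves", "data": {
  "motion": "-1 0.1635 0.182 0 0;-1 0.1635 0.182 0 0;-1 0.1635 0.182 0 0;-1 0.1635 0.182 0 0;-1 0.1635 0.182 0 0;-1 0.1635 0.182 0 0;-1 0.1635 0.182 0 0;-1 0.1635 0.182 0 0;-1 0.1635 0.182 0.04 0;-1 0.1635 0.182 0.07 0;-1 0.1635 0.182 0.07 0;-1 0.1635 0.182 0.07 0;-1 0.1635 0.182 0.07 0"
}}

```text
clock: 10.7
eef_pos: [631.0, 157.6, 235.4]
tcp_rot: [-3.141, 0.0, 1.57]
contact_force: [1.4, 0.4, -0.8]
opening: 0.435
```

Run:
```python
from h import *
s=r.sense();print(s["clock"],s["eef_pos"],s["tcp_rot"],s["opening"],s["contact_force"])
f=grab_frame("wrist");save(f,"w7");g=grab_frame("side");save(g,"s7",(150,120,350,260),4)
print(proj(f,[631,158,4]), proj(f,[631,202.5,4]))
```

```text
10.7 [631.00473032 157.55869423 235.40518192] [-3.14140563e+00  7.97335625e-05  1.57030159e+00] 0.43503627129932915 [ 1.36568593  0.43723903 -0.84832159]
[276.60870732 223.49751649] [276.55000954 158.69776229]
```

View pics/w7.png

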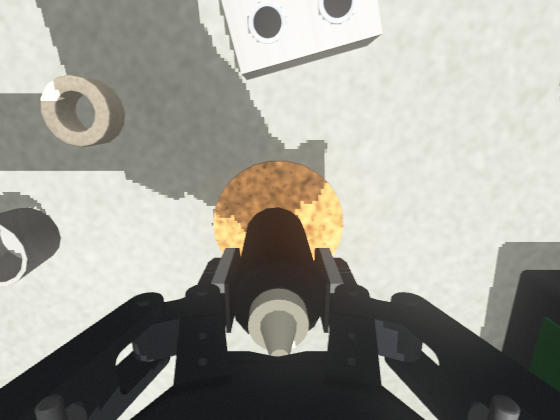

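View pics/s7.png

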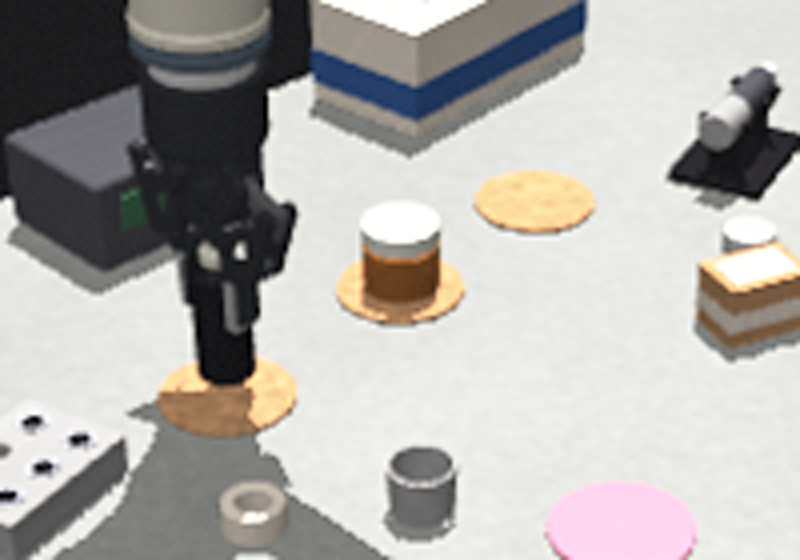

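Request:
{"op": "apply_moves", "data": {
  "motion": "-1 -0.001 0.001 0.016 0;-1 -0.001 0.001 0.016 0;-1 -0.001 0.001 0.016 0;-1 -0.001 0.001 0.016 0;0 -0.001 0.001 0.016 0;0.4 -0.001 0.001 0.016 0;0.6 -0.001 0.001 0.016 0;0.6 -0.001 0.001 0.016 0;0.6 -0.001 0.001 0.016 0;0.6 -0.001 0.001 0.016 0;0.6 -0.001 0.001 -0.02 0;1 -0.001 0.001 -0.06 0;1 -0.001 0.001 -0.085 0;1 -0.001 0.001 -0.085 0;1 -0.001 0.001 -0.085 0"
}}

```text
clock: 12.05
eef_pos: [632.5, 157.1, 321.6]
tcp_rot: [3.138, -0.001, 1.571]
contact_force: [-0.1, -0.2, -0.7]
opening: 0.998
```

Run:
```python
from h import *
s=r.sense();print(s["clock"],s["eef_pos"],s["tcp_rot"],s["opening"],s["contact_force"])
f=grab_frame("wrist");save(f,"w8")
print(proj(f,[631.5,157,4]), proj(f,[631.5,157,109]))
```

```text
12.05 [632.51776339 157.12310603 321.61500534] [ 3.13807253e+00 -8.70983618e-04  1.57077727e+00] 0.9984712078316402 [-0.12253944 -0.17115446 -0.71061129]
[274.30545541 194.67408349] [273.72142434 234.49952655]
```

View pics/w8.png

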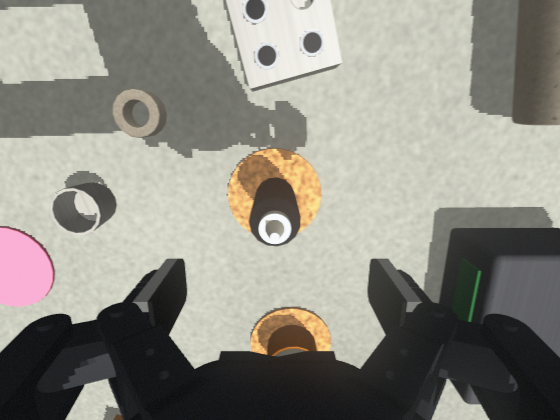

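Request:
{"op": "apply_moves", "data": {
  "motion": "1 -0.308 -0.183 0 0;1 -0.308 -0.183 0 0;1 -0.308 -0.183 0 0;1 -0.308 -0.183 0 0;1 -0.308 -0.183 0 0;1 -0.308 -0.183 0 0;1 -0.308 -0.183 0 0;1 -0.308 -0.183 0 0;1 -0.308 -0.183 0 0;1 -0.308 -0.183 0 0;1 -0.308 -0.183 0 0;1 -0.308 -0.183 0 0"
}}

```text
clock: 13.1
eef_pos: [448.9, -150.8, 318.8]
tcp_rot: [-3.14, -0.001, 1.57]
contact_force: [-0.1, 0.8, -0.1]
opening: 0.998
```

Run:
```python
from h import *
s=r.sense();print(s["clock"],s["eef_pos"],s["tcp_rot"],s["opening"],s["contact_force"])
f=grab_frame("wrist");save(f,"w9");save(f,"w9c",(200,120,380,270),4)
print([k["point"] for k in spotter.place_of("cartridge_box","wrist")])
```

```text
13.1 [ 448.91964773 -150.77701446  318.84683582] [-3.14027192e+00 -7.87984477e-04  1.56991990e+00] 0.9981148233169166 [-0.09007773  0.77446239 -0.06909321]
[[451.1, -154.0, 3.1], [328.1, -125.7, 1.5]]
```

View pics/w9.png

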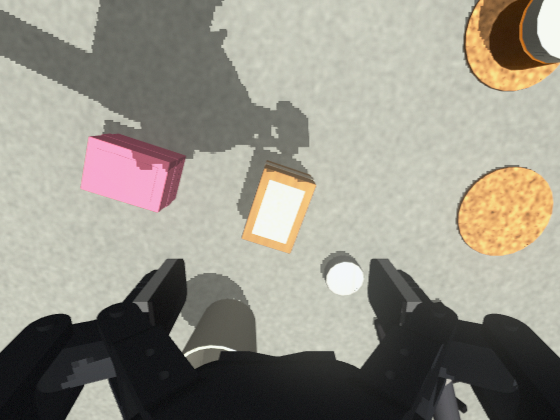

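View pics/w9c.png

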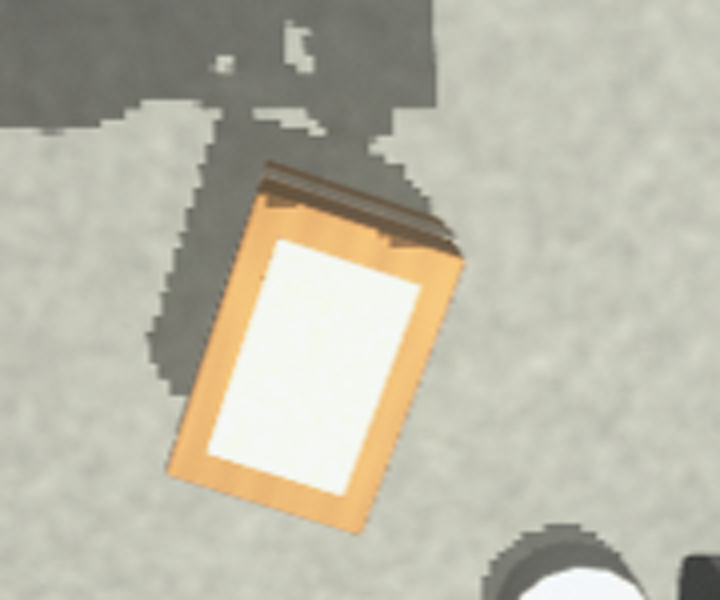

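Run:
```python
from h import *
s=r.sense();f=grab_frame("wrist")
C=np.array([back(f,200+u/4,120+v/4,46)[:2] for u,v in [(258,197),(465,260),(362,534),(166,474)]])
print(C.round(1),C.mean(0)); e=C[[1,2]]-C[[0,3]]; l=C[[0,1]]-C[[3,2]]
print(np.degrees(np.arctan2(e[:,1],e[:,0])),np.degrees(np.arctan2(l[:,1],l[:,0])),np.linalg.norm(e,axis=1),np.linalg.norm(l,axis=1))
print("cyl",back(f,345,277,25), "cup rim",back(f,222,360,80))
print(spotter.place_of("rinse_cup","wrist"))
```

```text
[[ 439.6 -118.8]
 [ 481.1 -131.5]
 [ 461.2 -191.4]
 [ 419.6 -177.6]] [ 450.37295711 -154.81754201]
[-17.01840229 -18.31854777] [71.19215063 71.64028514] [43.32900937 43.80331258] [62.15869045 63.13956981]
cyl [ 514.50705247 -225.43087833   25.        ] cup rim [ 404.34676287 -271.33792898   80.        ]
[{'point': [397.9, -288.8, -2.1], 'conf': 0.93}]
```

Request:
{"op": "apply_moves", "data": {
  "motion": "1 -0.004 0.001 0.01 0.1;1 -0.004 0.001 0.03 0.1;1 -0.004 0.001 0.05 0.1;1 -0.004 0.001 0.09 0.1;1 -0.004 0.001 0.13 0.1;1 -0.004 0.001 0.139 0.1;1 -0.004 0.001 0.139 0.1;1 -0.004 0.001 0.139 0.1;-1 -0.004 0.001 0.139 0.1;-1 -0.004 0.001 0.139 0.1;-1 -0.004 0.001 0.139 0.1;-1 -0.004 0.001 0.139 0.1;-1 -0.004 0.001 0.139 0.1;-1 -0.004 0.001 0.139 0.1;-1 -0.004 0.001 0.139 0.1;-1 -0.004 0.001 0.139 0.1;-1 -0.004 0.001 0.139 0.1;-1 -0.004 0.001 0.1 0.1;-1 -0.004 0.001 0.06 0.1;-1 -0.004 0.001 0.06 0.1"
}}

```text
clock: 14.97
eef_pos: [452.2, -155.8, 265.8]
tcp_rot: [3.132, 0.0, 1.257]
contact_force: [1.4, -1.1, -1.3]
opening: 0.509
```

Run:
```python
from h import *
s=r.sense();print(s["clock"],s["eef_pos"],s["tcp_rot"],s["opening"],s["contact_force"])
f=grab_frame("wrist");save(f,"w10")
```

```text
14.9667 [ 452.18379406 -155.81283039  265.83234769] [3.13248039e+00 1.82496982e-04 1.25652624e+00] 0.5091155854327936 [ 1.44785505 -1.10876512 -1.30471061]
```

View pics/w10.png

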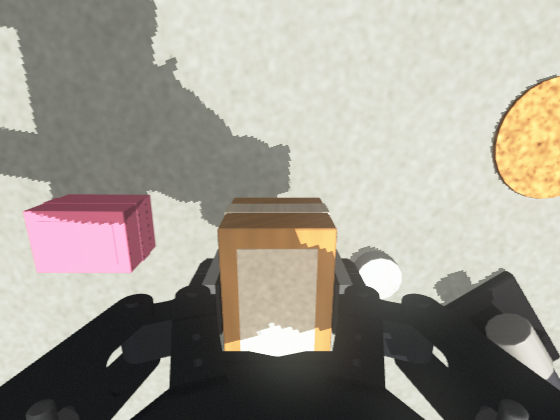

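Request:
{"op": "apply_moves", "data": {
  "motion": "-1 0.056 0.2115 0 -0.1;-1 0.056 0.2115 0 -0.1;-1 0.056 0.2115 0 -0.1;-1 0.056 0.2115 0 -0.1;-1 0.056 0.2115 0 -0.1;-1 0.056 0.2115 0 -0.1;-1 0.056 0.2115 0 -0.1;-1 0.056 0.2115 0.04 -0.1;-1 0.056 0.2115 0.06 -0.1;-1 0.056 0.2115 0.06 -0.1;-1 0.056 0.2115 0.06 -0.1;-1 0.056 0.2115 0.06 -0.1"
}}

```text
clock: 16.02
eef_pos: [668.3, -167.3, 200.7]
tcp_rot: [3.141, 0.0, 1.571]
contact_force: [0.7, -1.1, -1.7]
opening: 0.512
```

Run:
```python
from h import *
s=r.sense();print(s["clock"],s["eef_pos"],s["tcp_rot"],s["opening"],s["contact_force"])
f=grab_frame("wrist");save(f,"w11");print(proj(f,[668.5,-167,4]),proj(f,[668.5,-122,4]))
g=grab_frame("side");save(g,"s11",(180,100,380,240),4)
```

```text
16.0167 [ 668.26123584 -167.2617428   200.65627052] [3.14115531e+00 1.09383310e-04 1.57054558e+00] 0.5119042057428387 [ 0.72919725 -1.06957818 -1.65053672]
[276.749843   243.50532086] [276.71330584 166.36970817]
```

View pics/w11.png

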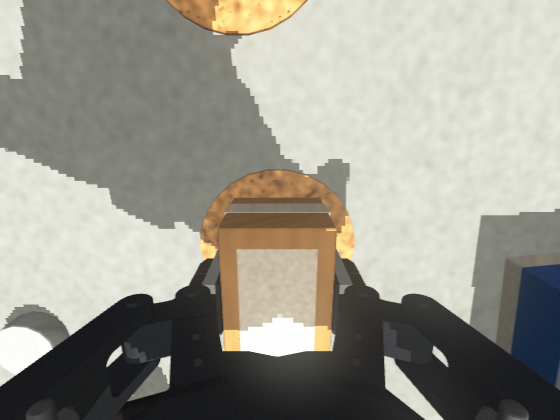

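View pics/s11.png

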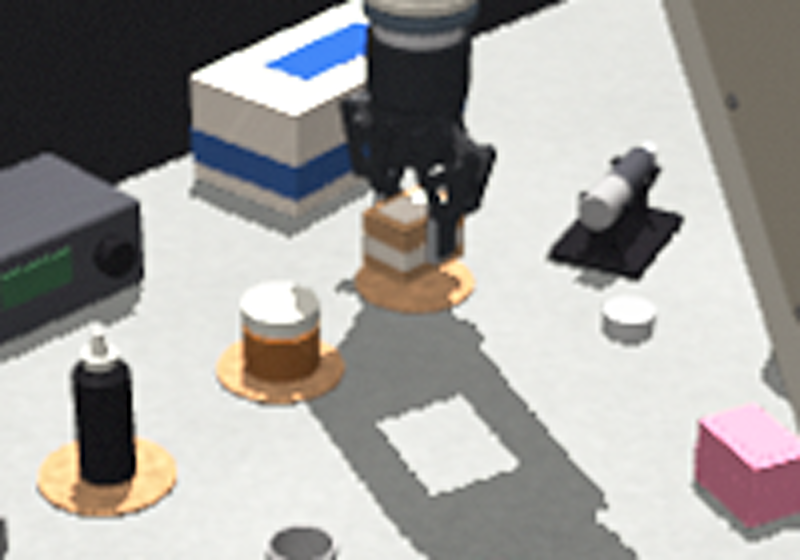

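Request:
{"op": "apply_moves", "data": {
  "motion": "-1 -0.001 0 0.016 0;-1 -0.001 0 0.016 0;-1 -0.001 0 0.016 0;-1 -0.001 0 0.016 0;0.2 -0.001 0 0.016 0;0.6 -0.001 0 0.016 0;0.6 -0.001 0 0.016 0;0.6 -0.001 0 0.016 0;0.6 -0.001 0 0.016 0;0.6 -0.001 0 -0.02 0;1 -0.001 0 -0.06 0;1 -0.001 0 -0.1 0;1 -0.001 0 -0.12 0;1 -0.001 0 -0.12 0;1 -0.001 0 -0.12 0"
}}

```text
clock: 17.37
eef_pos: [668.7, -168.2, 321.3]
tcp_rot: [3.139, 0.001, 1.571]
contact_force: [-0.9, 0.2, -1.1]
opening: 1.002
```

Run:
```python
from h import *
s=r.sense();print(s["clock"],s["eef_pos"],s["tcp_rot"],s["opening"],s["contact_force"])
f=grab_frame("wrist");save(f,"w12");print(proj(f,[668.5,-168,4]),proj(f,[668.5,-168,50]))
g=grab_frame("scene");save(g,"c12",(150,150,350,290),4)
print(spotter.place_of("pot","side")); grab_frame("side");print(spotter.place_of("pot","side"),spotter.place_of("pot","scene"))
```

```text
17.3667 [ 668.72866297 -168.18187456  321.27038309] [3.13887784e+00 7.02162598e-04 1.57082526e+00] 1.0018511462975717 [-0.93973926  0.24046126 -1.13702844]
[275.41265897 193.96324298] [275.36238802 207.47110234]
[{'point': [455.3, 148.8, -1.3], 'conf': 0.58}]
[{'point': [457.8, 151.3, -1.8], 'conf': 0.55}] [{'point': [454.8, 149.4, -0.5], 'conf': 0.61}]
```

View pics/w12.png

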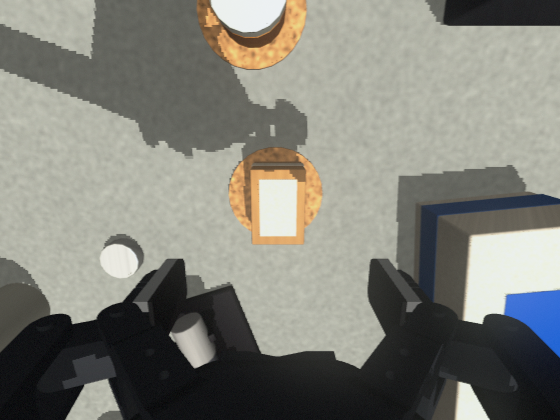

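View pics/c12.png

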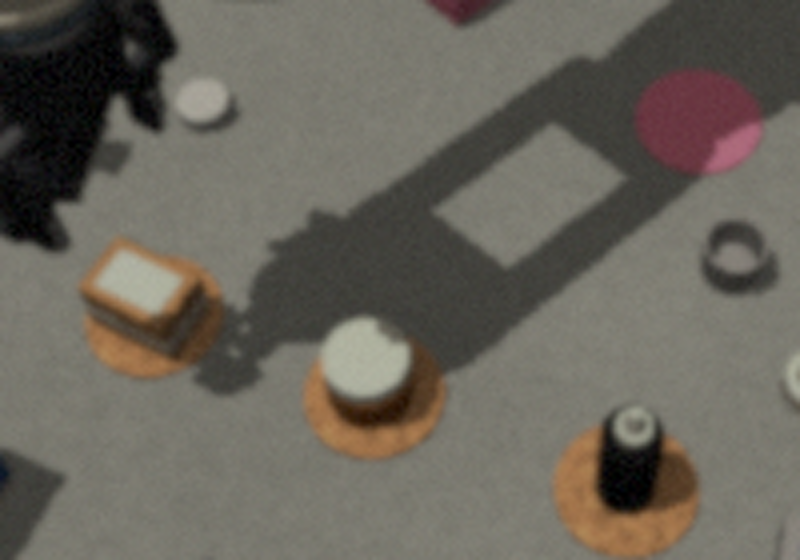

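Request:
{"op": "apply_moves", "data": {
  "motion": "1 0.319 -0.2115 0 0;1 0.319 -0.2115 0 0;1 0.319 -0.2115 0 0;1 0.319 -0.2115 0 0;1 0.319 -0.2115 0 0;1 0.319 -0.2115 0 0;1 0.319 -0.2115 0 0;1 0.319 -0.2115 0 0;1 0.319 -0.2115 0 0;1 0.319 -0.2115 0.02 0;1 0.319 -0.2115 0.02 0;1 0.319 -0.2115 0.02 0;1 0.319 -0.2115 0.02 0"
}}

```text
clock: 18.75
eef_pos: [457.6, 150.4, 299.8]
tcp_rot: [-3.141, 0.0, 1.571]
contact_force: [-0.0, -0.6, -0.4]
opening: 1.0
```

Run:
```python
from h import *
s=r.sense();print(s["clock"],s["eef_pos"],s["tcp_rot"],s["opening"],s["contact_force"])
f=grab_frame("wrist");save(f,"w13",(200,120,380,270),4);print((proj(f,[457,151,34])-[200,120])*4)
print(spotter.place_of("pot","wrist"))
```

```text
18.75 [457.63180671 150.36504054 299.81754045] [-3.14136913e+00  3.81213912e-04  1.57056326e+00] 1.00039805744108 [-0.03248954 -0.55905263 -0.42479524]
[303.21877314 355.68905518]
[{'point': [456.7, 149.0, -0.1], 'conf': 0.73}, {'point': [633.3, 156.1, 5.3], 'conf': 0.38}]
```

View pics/w13.png

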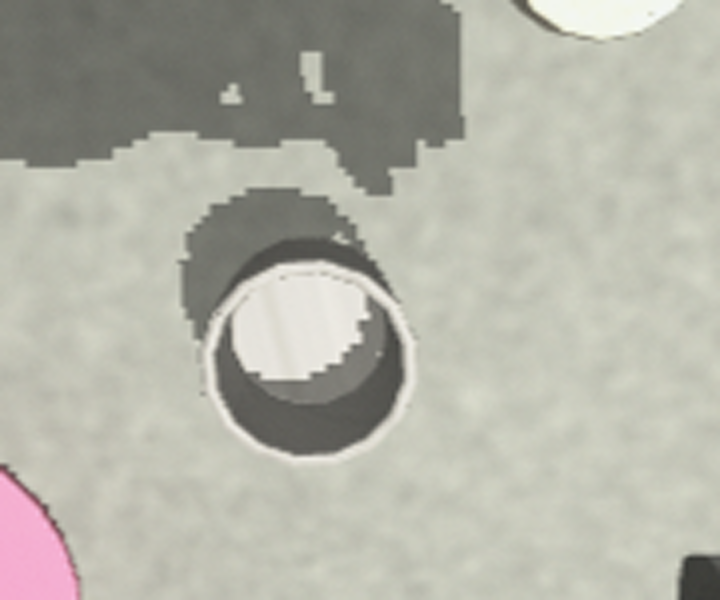

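Request:
{"op": "apply_moves", "data": {
  "motion": "1 -0.001 0.001 0.04 0;1 -0.001 0.001 0.08 0;1 -0.001 0.001 0.12 0;1 -0.001 0.001 0.124 0;1 -0.001 0.001 0.124 0;1 -0.001 0.001 0.124 0;-1 -0.001 0.001 0.124 0;-1 -0.001 0.001 0.124 0;-1 -0.001 0.001 0.124 0;-1 -0.001 0.001 0.124 0;-1 -0.001 0.001 0.124 0;-1 -0.001 0.001 0.124 0;-1 -0.001 0.001 0.124 0;-1 -0.001 0.001 0.124 0;-1 -0.001 0.001 0.124 0;-1 -0.001 0.001 0.124 0;-1 -0.001 0.001 0.08 0;-1 -0.001 0.001 0.04 0;-1 -0.001 0.001 0.024 0;-1 -0.001 0.001 0.024 0",
  "squeeze": 25
}}

```text
clock: 20.52
eef_pos: [459.5, 150.5, 280.2]
tcp_rot: [3.134, -0.002, 1.571]
contact_force: [1.3, 0.6, -1.2]
opening: 0.499
```

Run:
```python
from h import *
s=r.sense();print(s["clock"],s["eef_pos"],s["tcp_rot"],s["opening"],s["contact_force"])
f=grab_frame("wrist");save(f,"w14");p=s["eef_pos"];print(proj(f,[p[0],p[1],p[2]-176+34]),proj(f,[p[0],p[1]+22,p[2]-176+34]))
g=grab_frame("side");save(g,"s14",(180,140,330,280),4)
```

```text
20.5167 [459.45961309 150.47663499 280.24995039] [ 3.13392749e+00 -2.46303083e-03  1.57106209e+00] 0.49925474959263033 [ 1.27413538  0.56698087 -1.17840768]
[273.83354281 296.98516031] [273.6834761  247.65055016]
```

View pics/w14.png

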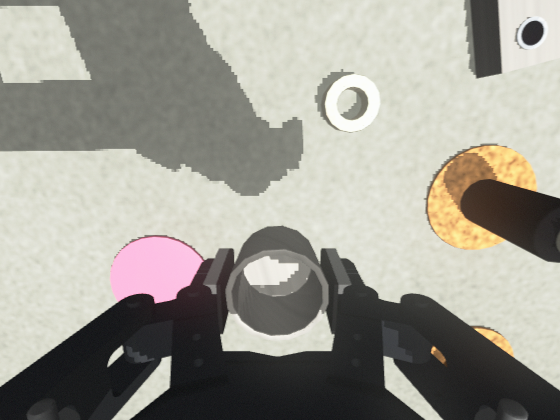

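View pics/s14.png

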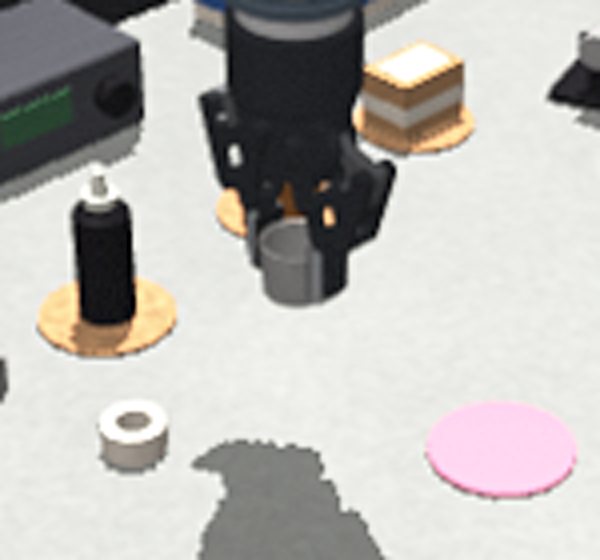

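Request:
{"op": "apply_moves", "data": {
  "motion": "-1 -0.1625 0.1915 0 0;-1 -0.1625 0.1915 0 0;-1 -0.1625 0.1915 0 0;-1 -0.1625 0.1915 0 0;-1 -0.1625 0.1915 0 0;-1 -0.1625 0.1915 0 0;-1 -0.1625 0.1915 0 0;-1 -0.1625 0.1915 0 0;-1 -0.1625 0.1915 0 0;-1 -0.1625 0.1915 0.03 0;-1 -0.1625 0.1915 0.03 0;-1 -0.1625 0.1915 0.03 0;-1 -0.1625 0.1915 0.03 0;-1 -0.1625 0.1915 0.03 0"
}}

```text
clock: 21.78
eef_pos: [649.5, -12.0, 246.7]
tcp_rot: [3.141, -0.0, 1.572]
contact_force: [-0.0, -1.5, -0.9]
opening: 0.505
```

Run:
```python
from h import *
s=r.sense();print(s["clock"],s["eef_pos"],s["tcp_rot"],s["opening"],s["contact_force"])
f=grab_frame("wrist");save(f,"w15",(180,170,370,310),4)
for y in (-12.8+27,): print((proj(f,[650,y,54])-[180,170])*4,(proj(f,[650-27,-12.8,54])-[180,170])*4,(proj(f,[650+27,-12.8,54])-[180,170])*4)
g=grab_frame("side");save(g,"s15",(190,120,330,240),5)
```

```text
21.7833 [649.49608687 -12.00958678 246.7492475 ] [ 3.14067882e+00 -8.71395310e-06  1.57158413e+00] 0.5046371142096904 [-0.00570614 -1.54270039 -0.94976238]
[388.68252687 129.10603945] [199.14665947 311.7462044 ] [577.75905468 311.68611648]
```

View pics/w15.png

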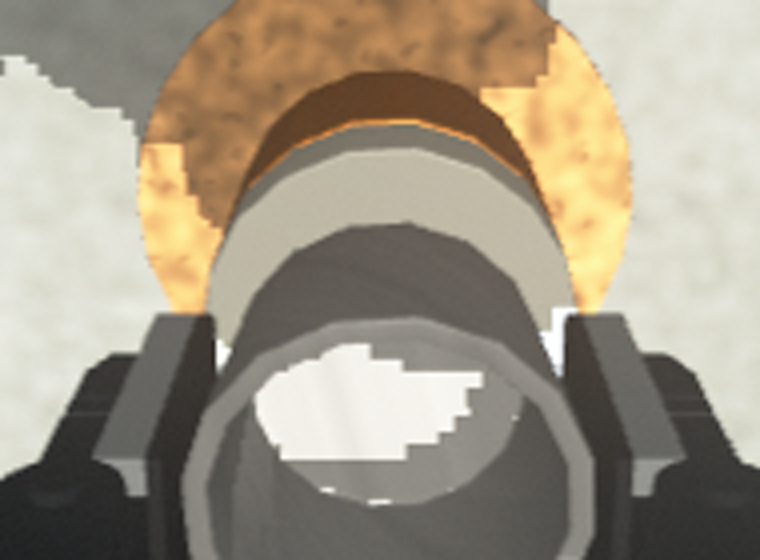

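View pics/s15.png

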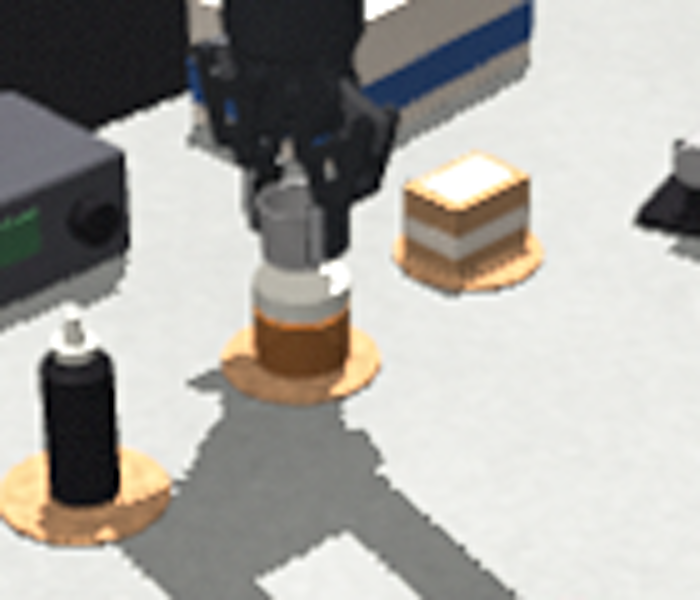

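Run:
```python
from h import *
s=r.sense();f=grab_frame("wrist");z0=s["eef_pos"][2]-176
print("jar y",back(f,180+392/4,170+147/4,54)[1]-27, "jar bottom-lid edge",back(f,180+392/4,170+123/4,40)[1]-27)
print("rim",back(f,180+388/4,170+318/4,z0+34)[1]-22,"foot",back(f,180+388/4,170+224/4,z0)[1]-20,z0)
```

```text
jar y -15.642683729741861 jar bottom-lid edge -15.994489593095743
rim -13.40876593081277 foot -13.80168123933312 70.85492904877688
```

Request:
{"op": "apply_moves", "data": {
  "motion": "-1 -0.002 0.0005 0.01 0;-1 -0.002 0.0005 0.0145 0;-1 -0.002 0.0005 0.0165 0;-1 -0.002 0.0005 0.0165 0;-1 -0.002 0.0005 0.0165 0;-1 -0.002 0.0005 0.0165 0"
}}

```text
clock: 22.43
eef_pos: [650.3, -14.8, 230.7]
tcp_rot: [3.141, 0.0, 1.571]
contact_force: [-4.7, 0.3, 18.5]
opening: 0.499
```

Run:
```python
from h import *
s=r.sense();print(s["clock"],s["eef_pos"],s["tcp_rot"],s["opening"],s["contact_force"])
f=grab_frame("wrist");save(f,"w16",(180,170,370,310),4)
g=grab_frame("side");save(g,"s16",(190,120,330,240),5)
```

```text
22.4333 [650.28640635 -14.84203201 230.70350543] [3.14052726e+00 1.81304030e-04 1.57073073e+00] 0.49915494681379 [-4.68289002  0.28869101 18.47397503]
```

View pics/w16.png

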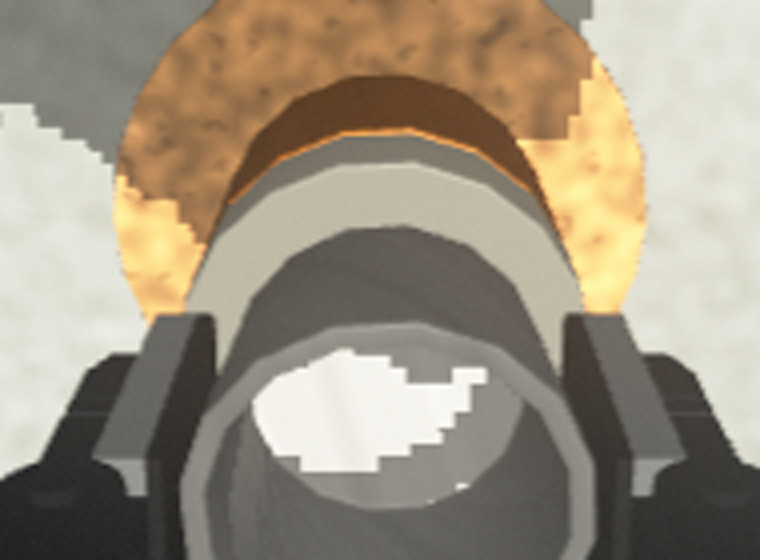

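View pics/s16.png

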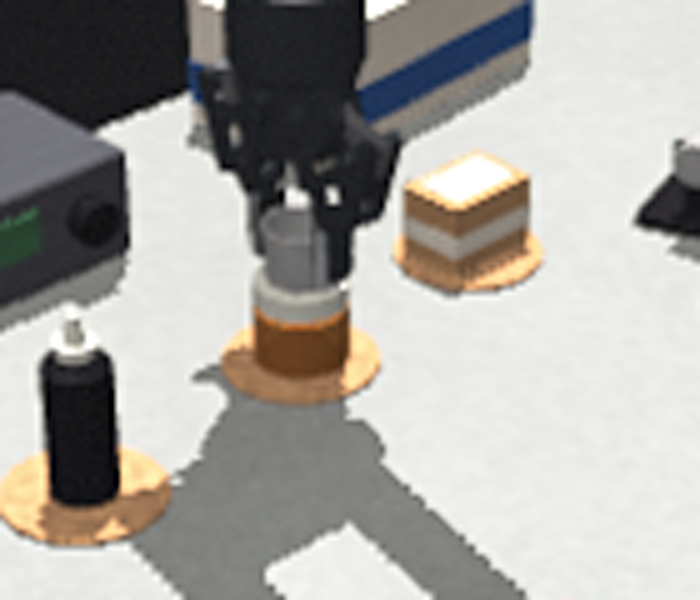

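Request:
{"op": "apply_moves", "data": {
  "motion": "-1 0 0 -0.0005 0;-1 0 0 -0.0005 0;0.2 0 0 -0.0005 0;0.4 0 0 -0.0005 0;0.5 0 0 -0.0005 0;0.5 0 0 -0.0005 0;0.5 0 0 -0.0005 0;0.5 0 0 -0.0005 0;0.5 0 0 -0.02 0;0.5 0 0 -0.05 0;1 0 0 -0.08 0;1 0 0 -0.12 0;1 0 0 -0.12 0;1 0 0 -0.12 0;1 0 0 -0.12 0"
}}

```text
clock: 23.78
eef_pos: [649.7, -14.6, 349.0]
tcp_rot: [3.141, -0.0, 1.571]
contact_force: [-0.0, -0.1, -0.5]
opening: 1.001
```

Run:
```python
from h import *
s=r.sense();print(s["clock"],s["eef_pos"],s["tcp_rot"],s["opening"],s["contact_force"])
f=grab_frame("wrist");save(f,"w17",(180,120,370,260),4)
pr=lambda x,y,z:((proj(f,[x,y,z])-[180,120])*4).round().tolist()
print("coaster,lid,rim pred",pr(649,-12.5,4),pr(649,-12.5,54),pr(649,-12.5,88))
g=grab_frame("side");save(g,"s17",(160,130,410,290),3.2)
g=grab_frame("scene");save(g,"c17",(120,90,400,300),2.8)
print([spotter.place_of("rinse_cup",n) for n in("side","scene")])
```

```text
23.7833 [649.73646991 -14.58676037 349.04127607] [ 3.14149699e+00 -3.27611046e-05  1.57077280e+00] 1.0006870085844939 [-0.00357449 -0.100553   -0.50972305]
coaster,lid,rim pred [383.0, 264.0] [383.0, 312.0] [382.0, 356.0]
[[{'point': [395.0, -292.6, 0.1], 'conf': 0.63}], [{'point': [395.9, -290.4, 1.4], 'conf': 0.41}]]
```

View pics/w17.png

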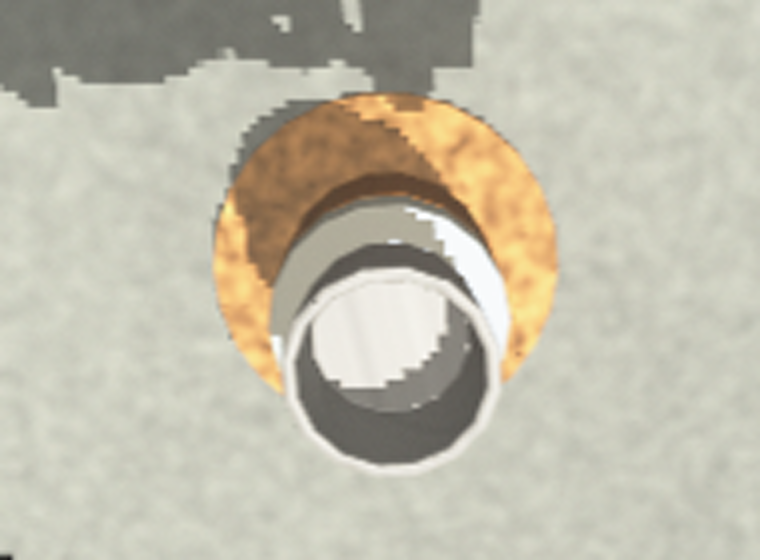

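View pics/s17.png

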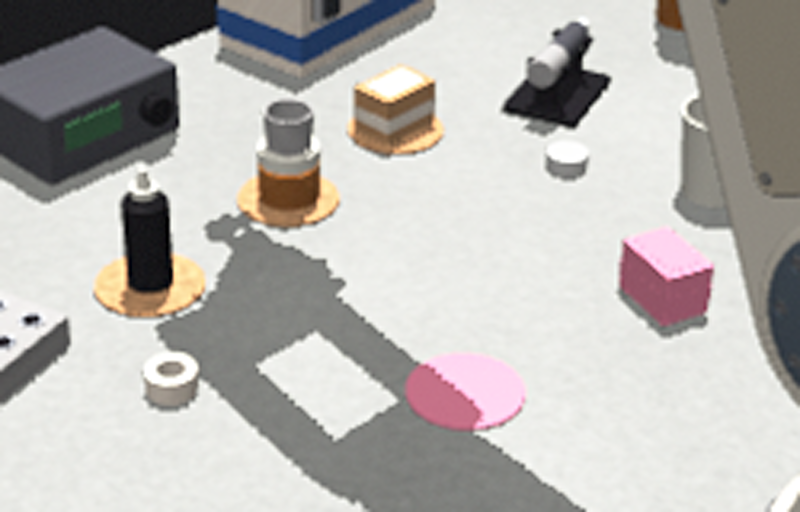

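View pics/c17.png

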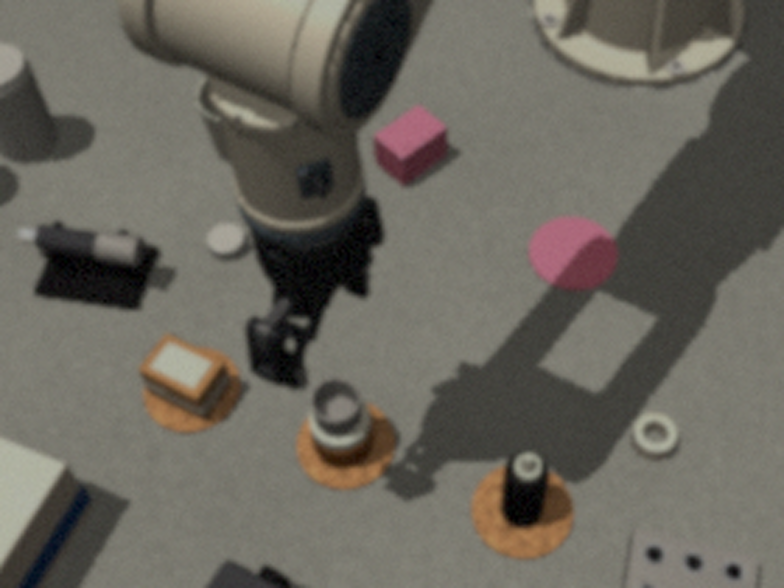

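Run:
```python
from h import *
print(r.sign_off())
```

```text
the job is handed in; nothing more can be done
None
```

The ink station is set up and handed in at about 24 s on the robot's clock. I placed things in the order you gave:

| Thing | Place | Last measured offset from centre |
|---|---|---|
| Jar | Middle coaster, near (649, -12) mm | about 1–2 mm |
| Ink bottle | Coaster on the rack side, (631, 157) mm | about 1 mm |
| Cartridge box | Coaster on the pen-rest side, (668, -168) mm | about 2 mm |
| Pot | Jar's lid | about 1–2.5 mm |

- **Upright:** the final pictures from all three cameras show everything upright. The gripper was clear, 349 mm up and reading almost no contact force.
- **Rinse cup:** it was found at the same spot as at the start, about (395, -291) mm, within the detector's accuracy.
- **Box turned:** I turned the cartridge box about 18° so it sits square to the row. It is still the same way up.
- **Disagreement:** wrist-camera readings along y differed from the arm's position by up to about 2.5 mm. The pot's offset depends on which edge of the lid I took. The side view shows it concentric with the lid.
- **Pressing:** the pot pressed on the lid with about 18 N before I eased off and let go, within the 40 N limit.

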